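# Nest the matching bracket in the measuring tray

### The arm

A 6-joint arm with a two-finger parallel gripper is mounted at the origin on the work surface. World frame = base frame: x ahead of the robot, y to its left, z up, the work surface at z = 0. Lengths are in m, angles in rad, forces in N, time in s.
With the tool pointing down it reaches from about 0.425 to 0.95 m from the base axis. Payload 3.5 kg.
Tool frame: the origin (TCP) lies midway between the tips of the shut fingers; the grasp point (between the pads) lies ctrl.hold_point_z behind it (ctrl.hold_point_z is the distance from the TCP to the grasp point, in m); z points along the fingers, x is the direction in which the jaws open and shut, and the axes are right-handed (so a half turn about z gives the same grasp; the last joint's range is limited). The gripper opens to 85 mm and grips with 20 to 120 N. Pads are 22 mm wide; open, the fingers measure 114 mm over their backs; the gripper's body (76 mm by 85 mm) begins 54 mm behind the grasp point. The pads swing forward as they close: fully open they stand 13 mm farther back than shut.
Start: joints at [1.185, 0.286, 1.577, -0, 1.279, -0.15], TCP at [0.158, 0.656, 0.231] pointing down, gripper open.
Joint ranges: [-2.77, 2.77], [-0.9, 2.22], [0.21, 2.48], [-1.53, 4.67], [0.24, 2.81], [-2.84, 2.84]. Speed limits (rad/s): [2.79, 2.79, 3.14, 3.14, 3.14, 3.14].

### API

Orientations are given as a unit quaternion [x, y, z, w].
In Python, from plant import ctrl gives the robot as it stands.
- The arm moves only by the tool step_arm, never from a script. Its arguments are lists of equal length, an entry for each row: "gripper": the gripper's target within -1 to 1 (shut at 1, half-way at 0, fully open at -1); "linear": the shift along the tool's x, y, z in m, a list of three; "delta_rot": the turn, a rotation vector about the tool's x, y, z in degrees, a list of three. A call has 1 to 20 rows; each row is the pose to reach, as a shift and turn from the pose commanded when the call began, along the tool's axes at that moment; what a row does not reach only later rows make up. A row lasts 1/8 s, in which the tool goes at most 62.5 mm and 10.7 degrees, less where a joint would pass 70% of its speed; a pose out of reach is approached as far as the arm can. A call with a gripper value outside its range is refused whole. The fingers move at their own pace and stop on an object; "grip_force" is the grip in N (left out, the last holds). Time passes only in rows, so rows that repeat a pose let the fingers close. It gives the time, the measured TCP pose, the force and the opening at its end, in the units of the state.
- ctrl.get_state(): the state, without advancing time (a new reading comes with each control period).
- ctrl.read_camera(name): name is "side" or "top"; returns a dict with "frame" (420x560x3 uint8, red, green, blue), "fx", "fy", "cx", "cy" (pixels), "k1" (the pictures are not rectified: a ray, as slopes to the right and down, at radius r is drawn at 1 + k1 r^2 times it, then the intrinsics apply), "view" (4x4, takes a point from world to camera coordinates). Camera axes: x right, y down, z forward; pixel columns grow to the right and rows downward; lengths in m; the calibration is good to about 2 mm. A picture is of the moment at which its call begins. There is no depth.
- ctrl.sign_off(): hands the job in, once; it reports no verdict.
The state is a dict: "time": time; "qpos": joint angles; "dq": joint speeds; "joint_efforts": joint torques, N m; "eef_pos": TCP position; "tcp_rot": TCP orientation; "contact_force": force on the tool from outside, world axes, zero at the start; "wrist_torque": the same for the moment, N m; "opening": opening from 0.0 (shut) to 1.0 (fully open).
Only numpy, scipy, OpenCV 4.12 (cv2) and the standard library are available. Lean on these libraries where they do the work, as an engineer would, in place of code of your own. Each camera call takes 0.05 s, during which the arm holds its last target. There are 200 camera calls.

### The job

One L-shaped bracket already lies in the black measuring tray. Of the two brackets on the bench, take the one of the same hand (not its mirror image) and nest it in the tray's free L-shaped space, so that both brackets lie flat on the tray's floor. Set it down rather than dropping it, and leave the mirror-image bracket where it is.

Things in the scene. Friction and masses are not known exactly. Their poses are not given: they have to be found in the camera images.
- tray: Black tray fixed to the bench, 186 x 106 mm, 20 mm high; pocket 160 x 80 mm, floor 8 mm above the bench, top 8 mm of its walls lean out 5 mm as lead-in. Origin: centre of underside; x along the long side, z up. The matching bracket is nested when its origin is at x +30, y -20, z +8 mm here, axes pointing as the tray's (play 5 mm to walls, 10 mm to the other bracket). It fits no other way.
- seated_bracket: Aluminium bracket lying loose in the tray from the start, the same part as loose_bracket, about 0.18 kg, turned half round: origin near x -30, y +20, z +8 mm in the tray's frame, its x and y axes opposite to the tray's. The free L-shaped space is the rest of the pocket.
- loose_bracket: Matching bracket on the bench: aluminium, 0.13 to 0.25 kg, flat L plate 12 mm thick. Origin: underside, under the lug. Long leg x -65 to +45, y -15 to +15 mm; short leg x +15 to +45, up to y +55 mm (from above, corner at right, long leg to the left: short leg points up). Upright lug to pinch along x: 14 mm thick in x, 24 mm in y, over the origin, top 52 mm above the underside.
- mirror_bracket: Mirror image of loose_bracket, also on the bench: same metal, sizes, origin and lug, but its short leg reaches to y -55 mm (from above, corner at right, long leg to the left: short leg points down). It does not fit the free space; leave it alone.
Things that resemble listed ones, but are neither listed nor needed, are in the scene too. Of the things like the tray, leave any that is red or yellow; of the rest the smaller one is meant.

How it is judged:
At the end, for the whole second after the job is handed in: Both the matching bracket and the seated one lie at rest, flat (within 3 mm and 3.4 degrees) on the tray's floor, each in its own half: within 20 mm along the tray and 12 mm across it of its nested place, the matching one's long leg within 10 degrees of the tray's long side (x of loose_bracket in the frame of tray between 0.01 and 0.05 m and y of loose_bracket in the frame of tray between -0.032 and -0.008 m and z of each of loose_bracket, seated_bracket in the frame of tray below 0.011 m and angle between each of loose_bracket, seated_bracket's own z axis and vertical below 0.06 rad and angle between the x axis of loose_bracket and the x axis of tray, either way round below 0.18 rad and x of seated_bracket in the frame of tray between -0.05 and -0.01 m and y of seated_bracket in the frame of tray between 0.008 and 0.032 m and linear speed of each of loose_bracket, seated_bracket below 0.02 m/s); the robot touches nothing.
It fails at once if the matching bracket was dropped (fell freely from more than about 25 mm) (linear speed of loose_bracket above 0.7 m/s and contact force between the fingers and loose_bracket below 0.1 N).
It fails at once if the mirror-image bracket was moved by more than 30 mm (distance of mirror_bracket from where it was at the start of the episode above 0.03 m).
It also fails if it takes over 32 s, if anything falls off the work surface, if the arm or the gripper's body presses on something with over 40 N, if the wrist force passes 120 N, or if a joint passes its speed limit or range.

## Working session

There is one attempt and no reset: what is moved stays moved. The work goes in short steps, Python scripts to look and compute and a tool call to move; the robot and the scene stay as the last step left them, time stands still between calls to the robot, and variables do not carry over. Pictures are saved under pics/ and viewed, on a budget of 10 in all, crops included, one or two more only if the job needs it, and the job is handed in when it is done.

Besides the shell and the picture viewer there is one more tool, called after "Request:" by a JSON object that holds its "method" and its "body", one argument or row to a line. step_arm: Moves the arm, as the interface text tells. Its arguments: {"type":"object","properties":{"gripper":{"type":"array"},"linear":{"type":"array"},"delta_rot":{"type":"array"},"grip_force":{"type":"number"}},"required":["gripper","linear","delta_rot"]}

```bash
mkdir -p pics; ls
cat > h.py <<'E'
import numpy as np, cv2, json
from plant import ctrl
from scipy.spatial.transform import Rotation as R
def snap(n,f):
    c=ctrl.read_camera(n); cv2.imwrite(f'pics/{f}.png',c['frame'][:,:,::-1]); np.save(f'pics/{f}.npy',{k:c[k] for k in c if k!='frame'},allow_pickle=True); return c
def cal(f): return np.load(f'pics/{f}.npy',allow_pickle=True).item()
def w(c,u,v,z):
    K=np.array([[c['fx'],0,c['cx']],[0,c['fy'],c['cy']],[0,0,1]])
    x,y=(u-c['cx'])/c['fx'],(v-c['cy'])/c['fy']; a,b=x,y
    for _ in range(20):
        s=1+c['k1']*(a*a+b*b); a,b=x/s,y/s
    V=np.array(c['view']); d=V[:3,:3].T@[a,b,1]; o=-V[:3,:3].T@V[:3,3]
    return (o+d*(z-o[2])/d[2])
def px(c,p):
    V=np.array(c['view']); q=V[:3,:3]@p+V[:3,3]; a,b=q[:2]/q[2]; s=1+c['k1']*(a*a+b*b)
    return np.array([a*s*c['fx']+c['cx'],b*s*c['fy']+c['cy']])
E
python3 - <<'E'
from h import *
print(ctrl.get_state(), ctrl.hold_point_z)
for n in('top','side'):
    c=snap(n,n+'0'); print(c['fx'],c['cx'],c['cy'],c['k1'],np.round(c['view'],3).tolist())
a=cv2.imread('pics/top0.png');
cv2.imwrite('pics/top0b.png',cv2.resize(a,(800,600),interpolation=cv2.INTER_CUBIC))
E
```

```text
pics
{'time': 0.0, 'qpos': array([ 1.18500066e+00,  2.87187553e-01,  1.57820762e+00,  2.21763225e-05,
        1.27863371e+00, -1.50014446e-01]), 'dq': array([ 0.00158792, -0.00043952, -0.00156113,  0.00146715,  0.00132544,
        0.00011161]), 'joint_efforts': array([ 5.00148271e-04, -4.05993104e+01, -2.92614752e+01, -1.75523628e-04,
        5.90275842e-03, -8.05053986e-06]), 'eef_pos': array([0.15739933, 0.65569493, 0.22991603]), 'tcp_rot': array([ 7.85368406e-01,  6.19027449e-01, -1.06386734e-03,  5.93379975e-04]), 'contact_force': array([-0.83574091, -0.1809689 , -0.29435834]), 'wrist_torque': array([ 0.01466832, -0.05428738, -0.0285831 ]), 'opening': 1.0009289937877952} 0.0187
401.99967130395777 282.60110453481474 212.06155183961238 -0.11167658268567772 [[0.025, -1.0, 0.006, 0.027], [-0.992, -0.026, -0.123, 0.415], [0.124, -0.003, -0.992, 0.944], [0.0, 0.0, 0.0, 1.0]]
525.6959076994708 289.46722588796456 206.63704285084327 0.04615895864165702 [[0.716, -0.697, 0.024, -0.285], [-0.346, -0.385, -0.855, 0.199], [0.606, 0.604, -0.517, 1.179], [0.0, 0.0, 0.0, 1.0]]
```

View pics/top0b.png

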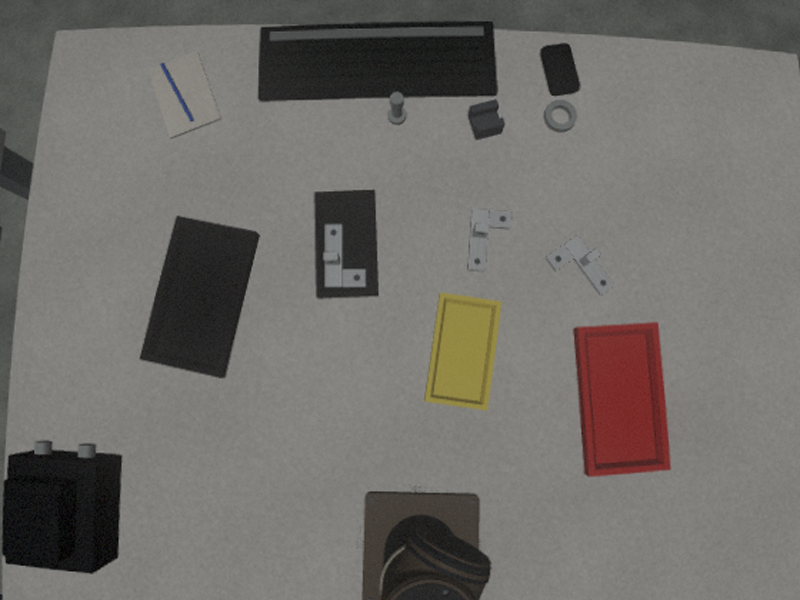

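View pics/side0.png

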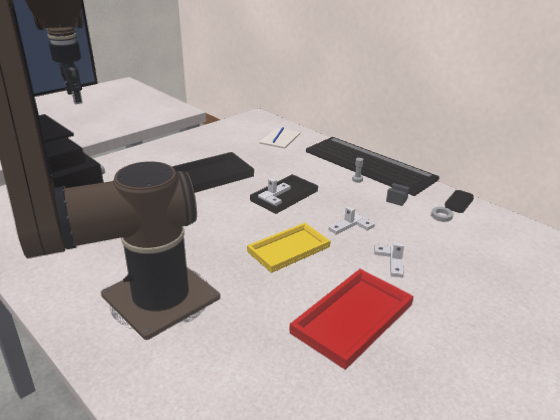

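Top view: the tray holding a bracket is at about (346,243) of the 800-wide picture, and it is the smaller non-red/yellow one. The bracket at (480,240) has its short leg on the mirror side. The one at (580,262) matches. I'll enlarge both for measuring.

Run:
```python
from h import *
a=cv2.imread('pics/top0.png')
A=cv2.resize(a[125:215,210:275],None,fx=6,fy=6,interpolation=cv2.INTER_CUBIC)
B=cv2.resize(a[160:210,378:432],None,fx=7,fy=7,interpolation=cv2.INTER_CUBIC)
o=np.zeros((540,780,3),np.uint8);o[:540,:390]=A;o[:350,400:778]=B
cv2.imwrite('pics/crop1.png',o)
```

```text
(no output)
```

View pics/crop1.png

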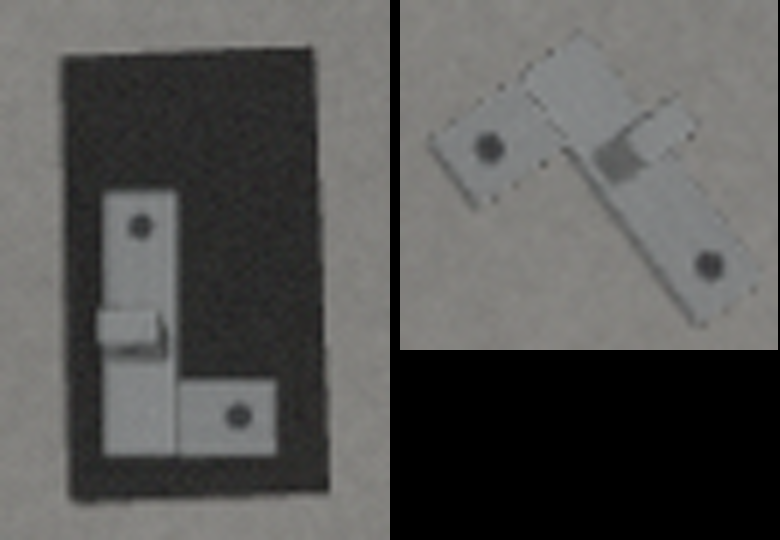

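Crop: bracket plate corners are at (585,32), (430,137), (470,195), (765,275) and (695,315), with the lug top near (667,133). The tray's rim corners are at (63,58), (312,47), (328,490) and (72,500). Next I'll fit the poses.

```bash
cat >> h.py <<'E'
from scipy.optimize import least_squares
def fit(c,M,P,x0):
    f=lambda q:np.concatenate([px(c,np.array([q[0]+np.cos(q[2])*m[0]-np.sin(q[2])*m[1],q[1]+np.sin(q[2])*m[0]+np.cos(q[2])*m[1],m[2]]))-p for m,p in zip(M,P)])
    r=least_squares(f,x0,x_scale=[.1,.1,1]); return r.x,np.round(r.fun.reshape(-1,2),1)
E
python3 - <<'E'
from h import *
c=cal('top0')
L=[(45,-15,12),(45,55,12),(15,55,12),(-65,-15,12),(-65,15,12),(0,0,52)]
P=np.array([(585,32),(430,137),(470,195),(765,275),(695,315),(667,133)])
P=(P-[400,0])/7+[378,160]-.43
M=np.array(L)/1e3
print('B',fit(c,M[:5],P[:5],[.6,-.25,.7])); print('Blug',fit(c,M,P,[.6,-.25,.7]))
T=np.array([(93,53,20),(93,-53,20),(-93,53,20),(-93,-53,0)])/1e3
Q=np.array([(63,58),(312,47),(72,497),(328,492)])/6+[210,125]-.42
print('T',fit(c,T,Q,[.6,.1,0]))
S=M.copy()[[0,1,2,3,4,3]]; S[:,2]=.020
# seated: corner(45,-15) bottom-left
U=np.array([(103,457),(277,455),(277,379),(103,190),(178,190),(103,190)])/6+[210,125]-.42
print('S',fit(c,S,U,[.6,.1,3.1]))
E
```

```text
B (array([ 0.50240259, -0.2777809 ,  0.62661428]), array([[-0.5, -1. ],
       [-0.3, -0.7],
       [ 1. ,  0.8],
       [-0.5, -0. ],
       [ 0.3,  0.9]]))
Blug (array([ 0.50198132, -0.27830412,  0.6230167 ]), array([[-0.2, -0.8],
       [-0.1, -0.6],
       [ 1.2,  0.9],
       [-0.3,  0.2],
       [ 0.4,  1.1],
       [-0.9, -0.7]]))
T (array([0.51806583, 0.14128179, 0.06709697]), array([[-0.4, -0.3],
       [ 0.4, -0.2],
       [-0.5,  0.1],
       [ 0.6,  0.3]]))
S (array([0.48521322, 0.16137476, 3.18442069]), array([[ 0.2, -0.3],
       [-0.2, -0.5],
       [-0.3,  0.1],
       [ 0.2,  0.3],
       [-0.2,  0.1],
       [ 0.2,  0.3]]))
```

```bash
cat >> h.py <<'E'
def rel(pos,yaw0,wps):
    # world waypoints (x,y,z,yawdeg) -> tool shifts (mm), turn about tool z (deg), tool assumed pointing down
    c,s=np.cos(yaw0),np.sin(yaw0)
    T=np.array([[c,s,0],[s,-c,0],[0,0,-1]])
    for q in wps: print(np.round(T@(np.array(q[:3])-pos)*1e3,1), round(np.degrees(yaw0)-q[3],2))
def yaw(s):
    m=R.from_quat(s['tcp_rot']).as_matrix(); print('tilt',np.round(m[:2,2],4)); return np.arctan2(m[1,0],m[0,0])
E
python3 - <<'E'
from h import *
s=ctrl.get_state(); y=yaw(s); print(np.degrees(y))
rel([.158,.656,.231],1.335,[(.55,.2,.23,55),(.502,-.278,.14,35.8)])
E
```

```text
tilt [-0.0008 -0.002 ]
76.4895720964711
[-351.8  487.7    1. ] 21.49
[-827.8  552.7   91. ] 40.69
```

Request:
{"method": "step_arm", "body": {
  "gripper": [-1, -1, -1, -1, -1, -1, -1, -1, -1, -1, -1, -1, -1, -1, -1, -1, -1, -1, -1, -1],
  "linear": [
    [-0.352, 0.488, 0.001],
    [-0.352, 0.488, 0.001],
    [-0.352, 0.488, 0.001],
    [-0.352, 0.488, 0.001],
    [-0.352, 0.488, 0.001],
    [-0.352, 0.488, 0.001],
    [-0.352, 0.488, 0.001],
    [-0.352, 0.488, 0.001],
    [-0.352, 0.488, 0.001],
    [-0.352, 0.488, 0.001],
    [-0.828, 0.553, 0.091],
    [-0.828, 0.553, 0.091],
    [-0.828, 0.553, 0.091],
    [-0.828, 0.553, 0.091],
    [-0.828, 0.553, 0.091],
    [-0.828, 0.553, 0.091],
    [-0.828, 0.553, 0.091],
    [-0.828, 0.553, 0.091],
    [-0.828, 0.553, 0.091],
    [-0.828, 0.553, 0.091]
  ],
  "delta_rot": [
    [0, 0, 20],
    [0, 0, 20],
    [0, 0, 20],
    [0, 0, 20],
    [0, 0, 20],
    [0, 0, 20],
    [0, 0, 20],
    [0, 0, 20],
    [0, 0, 20],
    [0, 0, 20],
    [0, 0, 40.7],
    [0, 0, 40.7],
    [0, 0, 40.7],
    [0, 0, 40.7],
    [0, 0, 40.7],
    [0, 0, 40.7],
    [0, 0, 40.7],
    [0, 0, 40.7],
    [0, 0, 40.7],
    [0, 0, 40.7]
  ],
  "grip_force": 40
}}

```text
time: 2.6
eef_pos: [0.5016, -0.2774, 0.1398]
tcp_rot: [0.952, 0.307, -0.0, -0.001]
contact_force: [0.0, 0.9, -0.7]
opening: 0.999
```

Run:
```python
from h import *
s=ctrl.get_state(); print(s['time'],s['eef_pos'],np.degrees(yaw(s)),s['contact_force'],s['opening'])
c=snap('top','top1'); d=snap('side','side1')
a=c['frame'][:,:,::-1]; b=d['frame'][:,:,::-1]
u=px(d,np.array([.502,-.278,.05])).astype(int); print(u)
A=cv2.resize(a[120:250,330:450],None,fx=3.2,fy=3.2); B=cv2.resize(b[u[1]-80:u[1]+50,u[0]-60:u[0]+60],None,fx=3.2,fy=3.2)
cv2.imwrite('pics/crop2.png',np.hstack([A,B]))
```

```text
tilt [-0.0008  0.0012]
2.6 [ 0.5016083  -0.27741926  0.13983111] 35.76183492317982 [ 0.04109842  0.85117371 -0.67740054] 0.9991445611184577
[399 243]
```

View pics/crop2.png

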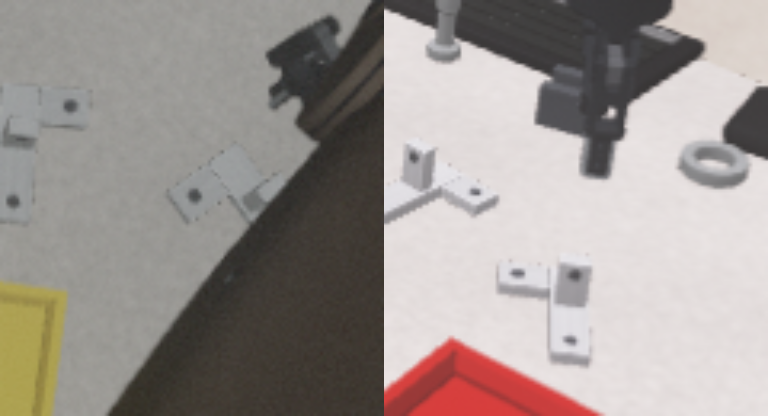

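Run:
```python
from h import *
d=cal('side1'); f=lambda p:np.round((px(d,np.array(p))-[339,163])*3.2+[384,0])
print(f([.502,-.278,.14]), f([.502-.0345-.004,-.278-.025-.003,.153]), f([.502,-.278,.052]))
n=np.array([np.cos(.625),np.sin(.625)]); t=np.array([-n[1],n[0]])
for a,b in((-7,-12),(-7,12),(7,12)): p=np.array([.502,-.278])+a/1e3*n+b/1e3*t; print(f([*p,.052]),f([*p,.012]))
y=np.radians(35.8); rel([.502,-.278,.14],y,[(.502,-.278,.022,35.8)])
```

```text
[594. 157.] [598. 176.] [578. 255.]
[594. 262.] [587. 304.]
[562. 258.] [556. 301.]
[562. 248.] [556. 290.]
[  0.   0. 118.] 0.0
```

The prediction for the lug and near finger matches the side picture to about 1–2 mm: finger tip seen at (597,178), lug top at about (575,260). Descending to grip.

Request:
{"method": "step_arm", "body": {
  "gripper": [-1, -1, -1, -1, -1, 1, 1, 1, 1, 1, 1, 1, 1],
  "linear": [
    [0, 0, 0.04],
    [0, 0, 0.08],
    [0, 0, 0.105],
    [0, 0, 0.118],
    [0, 0, 0.118],
    [0, 0, 0.118],
    [0, 0, 0.118],
    [0, 0, 0.118],
    [0, 0, 0.118],
    [0, 0, 0.118],
    [0, 0, 0.118],
    [0, 0, 0.118],
    [0, 0, 0.118]
  ],
  "delta_rot": [
    [0, 0, 0],
    [0, 0, 0],
    [0, 0, 0],
    [0, 0, 0],
    [0, 0, 0],
    [0, 0, 0],
    [0, 0, 0],
    [0, 0, 0],
    [0, 0, 0],
    [0, 0, 0],
    [0, 0, 0],
    [0, 0, 0],
    [0, 0, 0]
  ],
  "grip_force": 60
}}

```text
time: 4.32
eef_pos: [0.5024, -0.2784, 0.023]
tcp_rot: [0.952, 0.307, 0.0, 0.001]
contact_force: [0.1, -0.1, 5.4]
opening: 0.153
```

Run:
```python
from h import *
y=np.radians(35.8)
rel([.502,-.278,.022],y,[(.502,-.278,.14,35.8),(.549,.123,.14,3.2)])
```

```text
[   0.    0. -118.] 0.0
[ 272.7 -297.7 -118. ] 32.6
```

Request:
{"method": "step_arm", "body": {
  "gripper": [1, 1, 1, 1, 1, 1, 1, 1, 1, 1, 1, 1, 1, 1, 1, 1, 1, 1],
  "linear": [
    [0, 0, -0.02],
    [0, 0, -0.05],
    [0, 0, -0.085],
    [0, 0, -0.118],
    [0.02, -0.022, -0.118],
    [0.05, -0.054, -0.118],
    [0.08, -0.087, -0.118],
    [0.11, -0.12, -0.118],
    [0.14, -0.153, -0.118],
    [0.17, -0.186, -0.118],
    [0.2, -0.218, -0.118],
    [0.225, -0.246, -0.118],
    [0.245, -0.268, -0.118],
    [0.26, -0.284, -0.118],
    [0.27, -0.295, -0.118],
    [0.273, -0.298, -0.118],
    [0.273, -0.298, -0.118],
    [0.273, -0.298, -0.118]
  ],
  "delta_rot": [
    [0, 0, 0],
    [0, 0, 0],
    [0, 0, 0],
    [0, 0, 0],
    [0, 0, 2],
    [0, 0, 5],
    [0, 0, 8],
    [0, 0, 12],
    [0, 0, 16],
    [0, 0, 20],
    [0, 0, 24],
    [0, 0, 28],
    [0, 0, 31],
    [0, 0, 32],
    [0, 0, 32.6],
    [0, 0, 32.6],
    [0, 0, 32.6],
    [0, 0, 32.6]
  ]
}}

```text
time: 6.58
eef_pos: [0.549, 0.1227, 0.1403]
tcp_rot: [1.0, 0.027, -0.0, 0.0]
contact_force: [-0.1, -0.4, -0.9]
opening: 0.155
```

Run:
```python
from h import *
s=ctrl.get_state(); print(s['time'],s['eef_pos'],np.degrees(yaw(s)),s['contact_force'],s['wrist_torque'],s['opening'])
c=snap('top','top2'); d=snap('side','side2')
a=c['frame'][:,:,::-1]; b=d['frame'][:,:,::-1]
A=cv2.resize(a[115:215,185:285],None,fx=4,fy=4,interpolation=2); B=cv2.resize(b[110:235,220:345],None,fx=3.2,fy=3.2,interpolation=2)
cv2.imwrite('pics/crop3.png',np.hstack([A,B]))
```

```text
tilt [-0.0003 -0.0002]
6.575 [0.54904094 0.12273327 0.14028753] 3.1439105305650137 [-0.10641661 -0.38857402 -0.94756182] [-0.07995616 -0.00215458 -0.01884514] 0.1548375874151181
```

View pics/crop3.png

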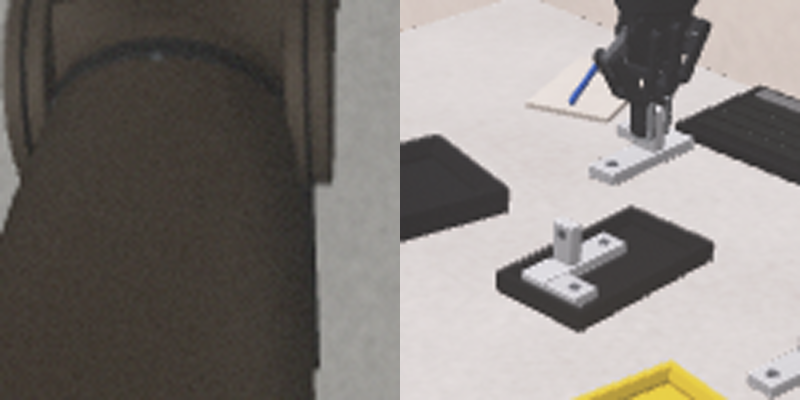

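The bracket is held with its long leg toward (595,170). The tray rim shows at about (497,272), (631,207), (713,241) and (580,318) in the right half. Checking these against projections.

Run:
```python
from h import *
d=cal('side2'); f=lambda p:np.round((px(d,p)-[220,110])*3.2+[400,0]+1.1).astype(int)
def tr(o,y,m): m=np.array(m)/1e3; c,s=np.cos(y),np.sin(y); return np.array([o[0]+c*m[0]-s*m[1],o[1]+s*m[0]+c*m[1],o[2]+m[2]])
for y in(.045,.06):
  print('tray',y,[f(tr([.518,.1413,0],y,(a,b,20))) for a,b in((93,53),(93,-53),(-93,-53),(-93,53))])
print('br',[f(tr([.549,.1227,.118],.055,p)) for p in((-65,-15,12),(-65,15,12),(-65,-15,0),(45,-15,12),(45,-15,0),(45,55,12),(0,0,52))])
im=cv2.imread('pics/side2.png')[125:180,240:330]; cv2.imwrite('pics/c4.png',np.vstack([cv2.resize(im[:38,35:80],None,fx=12,fy=7.5,interpolation=2)[:, :540], cv2.resize(im,None,fx=6,fy=5,interpolation=2)]))
im=cv2.imread('pics/side2.png'); cv2.imwrite('pics/c4.png',cv2.resize(im[140:215,245:325],None,fx=8,fy=8,interpolation=2))
```

```text
tray 0.045 [array([636, 204]), array([718, 241]), array([581, 312]), array([498, 269])]
tray 0.06 [array([635, 204]), array([718, 240]), array([583, 313]), array([499, 270])]
br [array([615, 173]), array([590, 162]), array([615, 185]), array([697, 135]), array([696, 147]), array([640, 112]), array([653, 104])]
```

View pics/c4.png

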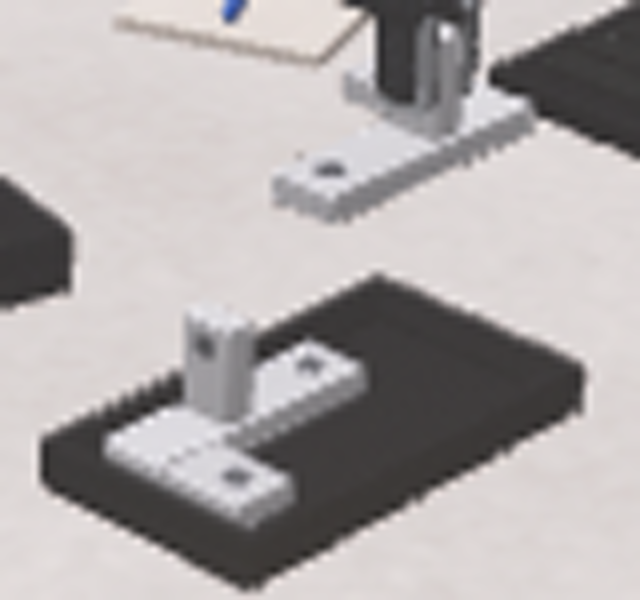

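Predicted and seen points agree to about 1 px (about 2–3 mm), with similar shifts for tray and bracket, so it's within the play and lead-in. Lowering, with a force check near the bottom.

Request:
{"method": "step_arm", "body": {
  "gripper": [1, 1, 1, 1, 1, 1, 1, 1, 1, 1, 1],
  "linear": [
    [0, 0, 0.025],
    [0, 0, 0.055],
    [0, 0, 0.08],
    [0, 0, 0.092],
    [0, 0, 0.096],
    [0, 0, 0.099],
    [0, 0, 0.102],
    [0, 0, 0.104],
    [0, 0, 0.106],
    [0, 0, 0.106],
    [0, 0, 0.106]
  ],
  "delta_rot": [
    [0, 0, 0],
    [0, 0, 0],
    [0, 0, 0],
    [0, 0, 0],
    [0, 0, 0],
    [0, 0, 0],
    [0, 0, 0],
    [0, 0, 0],
    [0, 0, 0],
    [0, 0, 0],
    [0, 0, 0]
  ]
}}

```text
time: 8.05
eef_pos: [0.5492, 0.1234, 0.0344]
tcp_rot: [1.0, 0.028, 0.0, 0.0]
contact_force: [-0.3, -0.2, -1.7]
opening: 0.153
```

Run:
```python
from h import *
s=ctrl.get_state(); print(s['time'],s['eef_pos'],np.degrees(yaw(s)),s['contact_force'],s['wrist_torque'],s['opening'])
d=snap('side','side3')
cv2.imwrite('pics/c5.png',cv2.resize(d['frame'][125:215,235:335,::-1],None,fx=6.5,fy=6.5,interpolation=2))
```

```text
tilt [ 0.0002 -0.    ]
8.05 [0.54915987 0.12343633 0.03441896] 3.191085582695193 [-0.33299072 -0.19779653 -1.74454565] [0.0054899  0.00401938 0.02131121] 0.15268122013608293
```

View pics/c5.png

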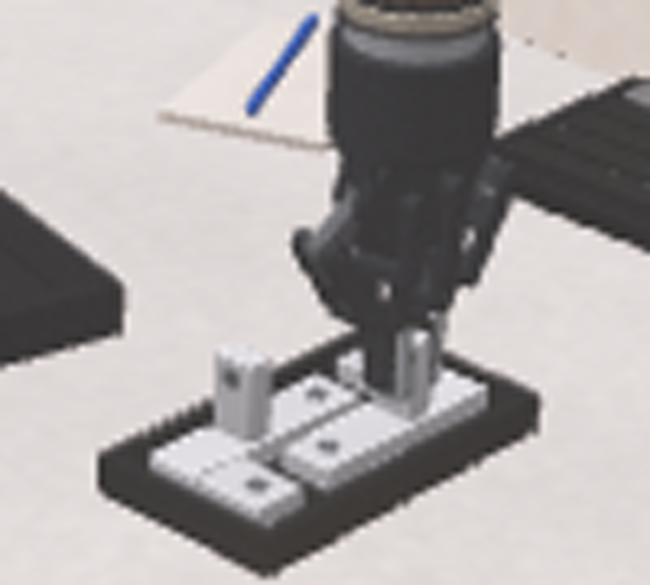

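The bracket is inside the pocket, just above the floor, with gaps all round and no contact force. Easing down to the floor.

Request:
{"method": "step_arm", "body": {
  "gripper": [1, 1, 1, 1, 1],
  "linear": [
    [0, 0, 0.001],
    [0, 0, 0.002],
    [0, 0, 0.003],
    [0, 0, 0.0035],
    [0, 0, 0.0035]
  ],
  "delta_rot": [
    [0, 0, 0],
    [0, 0, 0],
    [0, 0, 0],
    [0, 0, 0],
    [0, 0, 0]
  ]
}}

```text
time: 8.72
eef_pos: [0.5491, 0.1234, 0.031]
tcp_rot: [1.0, 0.028, -0.0, 0.0]
contact_force: [-0.7, 0.7, 0.8]
opening: 0.149
```

Bracket weight is off the tool, so it's touching. Opening part-way, then lifting.

Request:
{"method": "step_arm", "body": {
  "gripper": [0.6, 0.5, 0.3, 0.2, 0.2, 0.2, 0.2, 0.2, 0.2, 0.2, 0.2, 0.2, 0.2, 0.2],
  "linear": [
    [0, 0, 0],
    [0, 0, 0],
    [0, 0, 0],
    [0, 0, 0],
    [0, 0, 0],
    [0, 0, -0.015],
    [0, 0, -0.04],
    [0, 0, -0.08],
    [0, 0, -0.12],
    [0, 0, -0.16],
    [0.0, 0.06, -0.2],
    [0.0, 0.12, -0.2],
    [0.0, 0.18, -0.2],
    [0.0, 0.2, -0.2]
  ],
  "delta_rot": [
    [0, 0, 0],
    [0, 0, 0],
    [0, 0, 0],
    [0, 0, 0],
    [0, 0, 0],
    [0, 0, 0],
    [0, 0, 0],
    [0, 0, 0],
    [0, 0, 0],
    [0, 0, 0],
    [0, 0, 0],
    [0, 0, 0],
    [0, 0, 0],
    [0, 0, 0]
  ]
}}

```text
time: 10.48
eef_pos: [0.5603, -0.0795, 0.2326]
tcp_rot: [1.0, 0.026, 0.001, 0.001]
contact_force: [-0.0, 0.2, 0.1]
opening: 0.4
```

Run:
```python
from h import *
s=ctrl.get_state(); print(s['time'],s['eef_pos'],s['contact_force'],s['opening'])
c=snap('top','top4'); d=snap('side','side4')
A=cv2.resize(c['frame'][120:215,205:280,::-1],None,fx=5,fy=5,interpolation=2); B=cv2.resize(d['frame'][140:219,240:320,::-1],None,fx=5,fy=6,interpolation=2)
B=B[:475] if B.shape[0]>475 else cv2.copyMakeBorder(B,0,475-B.shape[0],0,0,0)
cv2.imwrite('pics/c6.png',np.hstack([A,B]))
```

```text
10.475 [ 0.56031144 -0.07945836  0.23255299] [-0.01347302  0.22022107  0.12859144] 0.40031930421042744
```

View pics/c6.png

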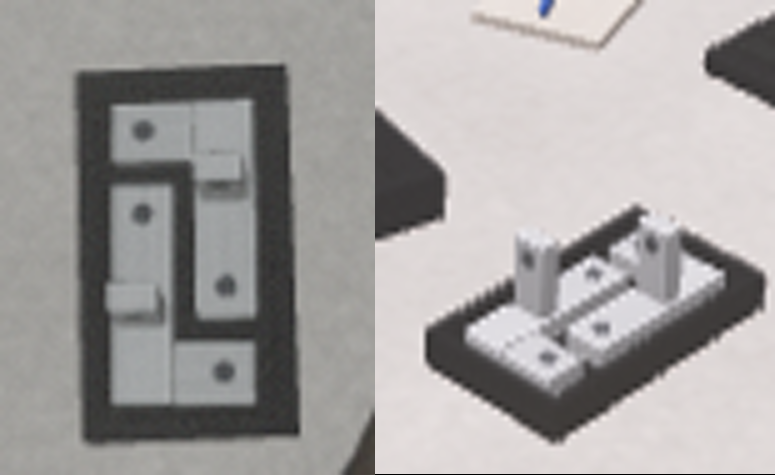

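Both brackets lie nested and flat. In the top crop the matching one spans (110–255, 98–320), with even gaps to the seated one. The gripper is clear, so I'm handing in.

Run:
```python
from h import *
c=cal('top4')
M=np.array([(45,-15,20),(45,55,20),(15,55,20),(-65,-15,20),(-65,15,20)])/1e3
P=np.array([(252,98),(110,104),(111,162),(257,316),(196,320)])/5+[205,120]-.4
q,r=fit(c,M,P,[.55,.12,0]); print(q,r.tolist())
e=q[:2]-[.518,.1413]; y=.055; print(np.array([[np.cos(y),np.sin(y)],[-np.sin(y),np.cos(y)]])@e)
ctrl.sign_off()
```

```text
[0.54923165 0.12398282 0.06190268] [[-0.2, 0.3], [0.2, 0.1], [0.1, 0.1], [-0.0, -0.1], [-0.1, -0.4]]
[ 0.03023246 -0.01900787]
the job is handed in; nothing more can be done
```

The matching bracket is nested in the free L of the smaller black tray, and the job is handed in. I gripped it by its lug, carried it over and lowered it until its weight came off the tool. Then I opened the gripper and moved it clear, finishing at about 10.5 s of the 32 s.

- **Matching bracket:** a fit to the last top picture puts it at x +30.2 mm, y -19.0 mm in the tray's frame (target +30, -20). Its long leg is within about 1° of the tray's long side.
- **Both brackets:** the top and side pictures show both lying flat, with clear gaps between them. I judged flatness by eye and did not measure it.
- **Force:** the highest I read was about 5 N, when the fingers closed on the lug.
- **Mirror-image bracket:** I never went near it with the gripper low. I did not measure its position again at the end.
- **Calibration:** before lowering, points seen in the side camera were off their predicted positions by about 1 px (2–3 mm). The shift was similar for tray and bracket, and within the play.

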